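Tighten the retaining ring of a microscope lens with a two-pin spanner

ROBOT

A 7-joint arm with a two-finger parallel gripper is mounted at the origin on the work surface. World frame = base frame: x ahead of the robot, y to its left, z up, the work surface at z = 0. Lengths are in mm, angles in rad, forces in N, time in s.
With the tool pointing down it reaches from about 400 to 850 mm from the base axis. Payload 10.4 kg.
Tool frame: the origin (TCP) lies at the very end of the fingers, on their centre line; the grasp point (between the pads) lies 19 mm behind it (robot.grip_depth is the distance from the TCP to the grasp point, in mm); z points along the fingers, y is the line along which they close (so a half turn about z gives the same grasp; the last joint's range is limited). The gripper opens to 87 mm and grips with 3 to 60 N. Pads are 19 mm wide; open, the fingers measure 117 mm over their backs; the gripper's body (75 mm by 190 mm) begins 51 mm behind the grasp point.
Start: joints at [1.224, 0.332, -0.065, 1.46, 0.022, 1.35, -0.088], TCP at [198.879, -592.536, 222.576] pointing down, gripper open.
Joint ranges: [-2.6, 2.6], [-0.5, 2.12], [-1.47, 1.34], [0.16, 2.42], [-1.27, 4.41], [0.06, 2.06], [-2.6, 2.6]. Speed limits (rad/s): [2.22, 2.22, 2.79, 2.79, 3.14, 3.14, 3.14].

INTERFACE

Orientations are given as a rotation vector (axis times angle).
In Python, from rig import robot gives the robot as it stands.
- The arm moves only by the tool servo_tool, never from a script. Its argument "moves" is a list of rows, each an object with "travel": the shift along the tool's x, y, z normalised to -1 to 1, where 1 is 1 m, a list of three; "angular": the turn, a rotation vector about the tool's x, y, z normalised to -1 to 1, where 1 is 60 degrees, a list of three; "grip": the opening, from 0 (shut) to 1 (fully open). A call has 1 to 20 rows; each row is the pose to reach, as a shift and turn from the pose commanded when the call began, along the tool's axes at that moment; what a row does not reach only later rows make up. A row lasts 1/8 s, in which the tool goes at most 62.5 mm and 10.7 degrees, less where a joint would pass 70% of its speed; a pose out of reach is approached as far as the arm can. A call with a number of a shift or a turn outside -1 to 1 is refused whole. A call with a gripper value outside its range is refused whole. The fingers move at their own pace and stop on an object; the grip force is fixed at half the most. Time passes only in rows, so rows that repeat a pose let the fingers close. It gives the time, the measured TCP pose, the force, the opening and the grip force at its end, in the units of the state.
- robot.get_obs(): the state, without advancing time (a new reading comes with each control period).
- robot.camera(name): name is "scene" or "top"; returns a dict with "img" (420x560x3 uint8, red, green, blue), "depth" (420x560 float32, mm along the optical axis (not along the pixel's ray), 0 where there is no reading), "camera_matrix" (3x3 intrinsics, pixels), "D" ([k1, k2, p1, p2, k3] as OpenCV has them; the pictures are not rectified), "cam_to_world" (4x4, takes a point from camera to world coordinates). Camera axes: x right, y down, z forward; pixel columns grow to the right and rows downward; lengths in mm; the calibration is good to about 2 mm. A picture is of the moment at which its call begins.
- robot.hand_in(): hands the job in; it is judged then, once.
The state is a dict: "clock": time; "joint_positions": joint angles; "joint_vel": joint speeds; "effort": joint torques, N m; "position": TCP position; "eef_rot": TCP orientation; "wrist_force": force on the tool from outside, world axes, zero at the start; "torque": the same for the moment, N m; "opening": finger opening in mm; "finger_force": force on a finger pad.
Only numpy, scipy, OpenCV 4.12 (cv2) and the standard library are available. Lean on these libraries where they do the work, as an engineer would, in place of code of your own. Each camera call takes 0.05 s, during which the arm holds its last target. There are 200 camera calls.

TASK

The front lens of this microscope objective has just been refitted and its retaining ring is still about half a turn loose: take the two-pin lens spanner from its rest, fit both pins in the ring's two holes and turn the ring clockwise until it comes up hard against its stop. Then hang the spanner back in the slots of its rest. Keep spanner and fingers off the lens glass, touch neither the objective nor its vise with the gripper, and leave the dish, the tweezers and the lens cap where they are.

Things in the scene. Friction and masses are not known exactly. Their poses are not given: they have to be found in the camera images.
- vise: grey and aluminium lens vise, fixed to the bench, base plate 170 x 96 x 14 mm, black clamp knob at its +x end; origin on the bench under the vise's centre, z up. In its jaws, upright on the plate and on the vise's z axis, a black microscope objective, front up: 74 mm across, rim 60 mm above the bench, in its front a recess 62 mm across with the ring and lens.
- lens: bluish glass lens, 39 mm across, inside the ring; origin at the centre of its underside; the top of its dome lies 2 mm below the ring's top face. Not to be touched.
- ring_center (a point): centre of the top face of the aluminium retaining ring, on its axis, 54 mm above the bench, 6 mm below the objective's rim; axes are the vise's, they do not turn with the ring. Ring 61 mm outside, 40 mm inside, 5 mm thick; two holes 4.6 mm wide, 25 mm either side of the axis, 5.5 mm deep to the floor below. It turns but does not rise or sink.
- ring (a joint): how far the ring has been screwed in, rad, growing clockwise seen from above; starts at 0.3 to 0.9, hard stop (home) at 3.40. The line of its holes lies this angle clockwise of the white dot on the objective's rim; the dot lies towards the vise's +x, but only within 0.35 rad either way, as clamped. About 0.12 N m turns the ring, it stays where left; at the stop the torque climbs steeply.
- spanner: two-pin lens spanner, 160 g, balanced: steel bar 140 mm long (x), 10 mm thick (y), 18 mm high (z); origin at the middle of the bar, z up. Black leg carriers 14 mm long, 18 mm thick sit at x = +-25 mm (36 mm of clear bar between them), brass thumb screws up to 24 mm above the origin. Under each a leg 7 mm thick with a shoulder 38.5 mm below the origin, then the pin.
- pin_a (a point): tip of the spanner's pin at x = +25 mm, 43 mm below the bar's middle: round-nosed, 3 mm thick, 4.5 mm long below the leg's shoulder. With both pins fully in, the shoulders stand on the ring and the bar's middle is 38.5 mm above the ring's top face.
- pin_b (a point): tip of the other, equal pin, at x = -25 mm
- rest: spanner rest, fixed to the bench: beech block 150 x 60 x 12 mm with two blue posts at x = +-58 mm, 10 mm thick; origin on the bench under its centre, z up. Each post has a slot along x, 13 mm wide, floor 52 mm above the bench, 9 mm deep with flared lips above (to 70 mm above the bench), in which the spanner's bar lies, pins down, either way round.
- rest_seat (a point): where the middle of the spanner's bar lies when it hangs in the rest, 61 mm above the bench; x along the slots
- dish: glass petri dish with seeds, 90 mm across, 16 mm high, loose; origin at the centre of its underside
- tweezers: steel tweezers, 130 mm long (x), 9 mm high, loose; origin on the bench under their middle
- cap: black lens cap, 74 mm across, 13 mm high, loose; origin at the centre of its underside
Not all that is in view belongs to the job. What is shaped like the spanner but orange or red is not meant.

How it is judged:
By the outcome, as a careful person would: the job done as asked, in the order asked, and still so for the second after the job is handed in, with the robot touching nothing.
It also fails if it takes over 72 s, if anything falls off the work surface, if the arm or the gripper's body presses on something with over 40 N, if the wrist force passes 120 N, or if a joint passes its speed limit or range.

## Working session

There is one attempt and no reset: what is moved stays moved. The work goes in short steps, Python scripts to look and compute and a tool call to move; the robot and the scene stay as the last step left them, time stands still between calls to the robot, and variables do not carry over. Pictures are saved under pics/ and viewed, at most 10 in all, crops included, and the job is handed in when it is done.

Besides the shell and the picture viewer there is one more tool, called after "Emit:" as name(argument=value, ...), one argument or row to a line, values as JSON. servo_tool: Moves the arm, as the interface text tells. Its arguments: {"type":"object","properties":{"moves":{"type":"array","items":{"type":"object","properties":{"travel":{"type":"array","items":{"type":"number"}},"angular":{"type":"array","items":{"type":"number"}},"grip":{"type":"number"}}}}},"required":["moves"]}

```bash
ls; mkdir -p pics
python3 - <<'E'
from rig import robot
import cv2,numpy as np,pickle
d={}
for n in("scene","top"):
    c=robot.camera(n);d[n]=c
    cv2.imwrite(f"pics/{n}0.png",c["img"][:,:,::-1])
    print(n,np.round(c["camera_matrix"],1).tolist(),c["D"],np.round(c["cam_to_world"],3).tolist())
pickle.dump(d,open("cams0.pkl","wb"))
print(robot.get_obs())
E
```

```text
pics
scene [[415.3, 0.0, 277.8], [0.0, 415.3, 209.9], [0.0, 0.0, 1.0]] [-0.07365981  0.          0.          0.          0.        ] [[-0.847, 0.363, -0.389, 965.517], [0.531, 0.6, -0.598, 623.797], [0.016, -0.713, -0.701, 715.981], [0.0, 0.0, 0.0, 1.0]]
top [[415.7, 0.0, 277.1], [0.0, 415.7, 209.5], [0.0, 0.0, 1.0]] [-0.10700423  0.          0.          0.          0.        ] [[-0.007, -0.989, 0.151, 494.722], [-1.0, 0.012, 0.027, 42.61], [-0.029, -0.151, -0.988, 859.04], [0.0, 0.0, 0.0, 1.0]]
{'clock': 0.1, 'joint_positions': array([ 1.2243997 ,  0.33283726, -0.06473802,  1.46083397,  0.02160985,
        1.34990707, -0.08853542]), 'joint_vel': array([ 0.00025886, -0.00173434, -0.00039055, -0.00198473, -0.00076965,
        0.00092117,  0.00112516]), 'effort': array([ 1.37207957e-03, -6.24547219e+01,  2.44587637e-02, -3.90719032e+01,
       -6.15494815e-02,  3.67237930e-02,  5.17746469e-05]), 'position': array([ 198.76210045, -592.19306328,  221.82690325]), 'eef_rot': array([-3.09925853e+00, -5.06229179e-01,  4.10327729e-04]), 'wrist_force': array([ 0.5263471 , -0.26969641, -0.16612542]), 'torque': array([-0.01704316, -0.03395354,  0.04826277]), 'finger_force': 0.0, 'opening': 86.96796994469192}
```

View pics/scene0.png

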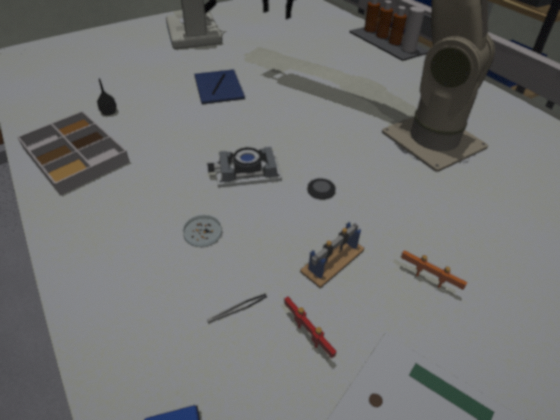

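View pics/top0.png

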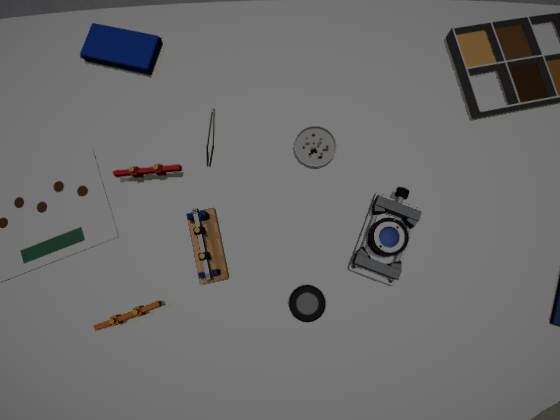

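Candidates for the spanner in the top view are the steel bar in the beech rest at (205,245), the red lookalike at (148,171) and the orange one at (130,315). I choose the steel one in the rest, and check it and the vise in an enlarged crop.

Run:
```python
import pickle,cv2,numpy as np
d=pickle.load(open("cams0.pkl","rb"))
def crop(n,x,y,w,h,s):
    c=d[n]["img"][y:y+h,x:x+w,::-1]
    c=cv2.resize(c,None,fx=s,fy=s,interpolation=cv2.INTER_CUBIC)
    c=np.clip(c.astype(float)*1.8,0,255).astype(np.uint8)
    st=10
    for i in range(0,w,st): cv2.putText(c,str(x+i),(int((i+.5)*s)-8,8),0,.3,(0,0,255),1);cv2.line(c,(int((i+.5)*s),10),(int((i+.5)*s),16),(0,0,255),1)
    for i in range(0,h,st): cv2.putText(c,str(y+i),(0,int((i+.5)*s)+3),0,.3,(0,0,255),1);cv2.line(c,(20,int((i+.5)*s)),(26,int((i+.5)*s)),(0,0,255),1)
    return c
a=crop("top",165,195,80,100,5);b=crop("top",345,185,80,100,5)
cv2.imwrite("pics/c1.png",np.hstack([a,b]))
a=crop("scene",295,215,80,75,5);b=crop("scene",205,135,80,75,5)
cv2.imwrite("pics/c2.png",np.hstack([a,b]))
```

```text
(no output)
```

View pics/c1.png

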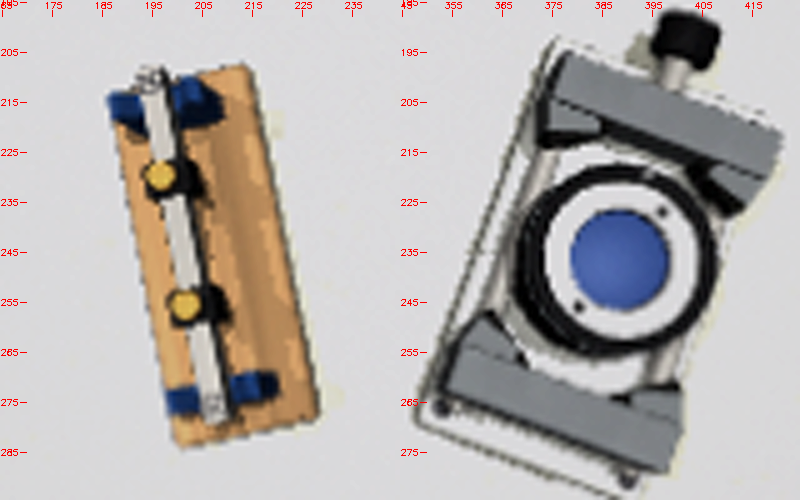

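View pics/c2.png

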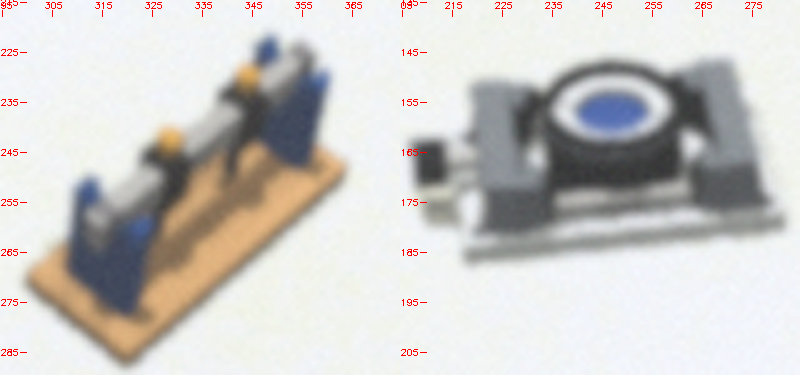

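The spanner in the rest is steel with brass screws, so it is the right one. In the top view its bar ends are at (194.5,209) and (208,278.5) and its screws at (196.5,229.7) and (201.7,255.5). In the scene view the screws are at (328.7,242.5) and (344.1,229.7). The ring centre is at top (388.7,236.5) and scene (246.9,156.7), the holes are at top (396.9,226.7) and (380.1,245.9), and the white dot is at top (394.5,219.1).

```bash
cat > h.py <<'E'
import cv2,numpy as np
from scipy.spatial.transform import Rotation as R
def ray(c,p):
    u=cv2.undistortPoints(np.array([[p]],float),c["camera_matrix"],c["D"])[0,0]
    T=c["cam_to_world"];return T[:3,3],T[:3,:3]@np.array([u[0],u[1],1])
def onz(c,p,z):
    o,v=ray(c,p);return o+v*(z-o[2])/v[2]
def tri(c1,p1,c2,p2):
    o1,v1=ray(c1,p1);o2,v2=ray(c2,p2)
    s=np.linalg.lstsq(np.c_[v1,-v2],o2-o1,rcond=None)[0]
    a,b=o1+s[0]*v1,o2+s[1]*v2
    return (a+b)/2,np.linalg.norm(a-b)
def proj(c,X):
    T=np.linalg.inv(c["cam_to_world"])
    return cv2.projectPoints(np.array([X],float),T[:3,:3],T[:3,3],c["camera_matrix"],c["D"])[0][0,0]
E
python3 - <<'E'
import pickle;from h import *
np.set_printoptions(precision=1,suppress=True)
d=pickle.load(open("cams0.pkl","rb"));t,s=d["top"],d["scene"]
print("screwA",tri(t,(196.5,229.7),s,(328.7,242.5)))
print("screwB",tri(t,(201.7,255.5),s,(344.1,229.7)))
print("ringc",tri(t,(388.7,236.5),s,(246.9,156.7)))
for p in((396.9,226.7),(380.1,245.9),(388.7,236.5)):print("ring z54",onz(t,p,54))
print("dot",onz(t,(394.5,219.1),60)); print("scene ringc z54",onz(s,(246.9,156.7),54))
for p in((194.5,208.9),(207.9,278.5)):print("bar end",onz(t,p,70))
# depth check
for n,c,p in(("bar",t,(199,242)),("bar",t,(200,246)),("ring",t,(383,240)),("screw",t,(197,230))):
    x,y=map(round,p);z=c["depth"][y,x];o,v=ray(c,p);print(n,o+v*z)
a=t["img"].astype(int)
# vise jaw heights
for p in((400,203),(375,262),(368,270)):
    o,v=ray(t,p);print("jaw",o+v*t["depth"][p[1],p[0]])
E
```

```text
screwA (array([576.5, 217.1,  82.8]), np.float64(0.29129328614897726))
screwB (array([527.9, 206.1,  83.3]), np.float64(0.594037609891344))
ringc (array([ 562.1, -151.5,   52.9]), np.float64(0.46107547162387075))
ring z54 [ 581.1 -168.3   54. ]
ring z54 [ 544.2 -133.8   54. ]
ring z54 [ 562.2 -151.3   54. ]
dot [ 595.3 -162.8   60. ]
scene ringc z54 [ 562.6 -149.9   54. ]
bar end [618.4 224.9  70. ]
bar end [484.7 196.6  70. ]
bar [554.1 214.9  69.7]
bar [546.3 212.4  71.5]
ring [ 555.8 -140.6   50.7]
screw [575.6 215.8  85. ]
jaw [ 630.6 -181.3   37.5]
jaw [ 513.4 -123.2   51.4]
jaw [ 498.4 -115.6   17.3]
```

Emit:
servo_tool(
  moves=[
    {"travel": [0.315,-0.15,0],"angular": [0,0,-0.96],"grip": 1},
    {"travel": [0.315,-0.15,0],"angular": [0,0,-0.96],"grip": 1},
    {"travel": [0.315,-0.15,0],"angular": [0,0,-0.96],"grip": 1},
    {"travel": [0.315,-0.15,0],"angular": [0,0,-0.96],"grip": 1},
    {"travel": [0.315,-0.15,0],"angular": [0,0,-0.96],"grip": 1},
    {"travel": [0.315,-0.15,0],"angular": [0,0,-0.96],"grip": 1},
  ],
)

```text
clock: 0.85
position: [451.9, -346.9, 222.4]
eef_rot: [-2.465, -1.947, -0.001]
wrist_force: [0.0, -1.0, -0.4]
opening: 87.1
finger_force: 0.0
```

```bash
cat > plan.py <<'E'
import sys;from h import *;from rig import robot
def plan(x,y,z,yaw):
    o=robot.get_obs();r=R.from_rotvec(o["eef_rot"]);q=np.radians(yaw)
    t=R.from_matrix(np.array([[np.cos(q),np.sin(q),0],[np.sin(q),-np.cos(q),0],[0,0,-1]]))
    print("t",round(o["clock"],2),"pos",o["position"].round(1),"yaw",round(np.degrees(np.arctan2(*r.as_matrix()[[1,0],0])),2),
      "tilt",r.as_matrix()[:2,2].round(4),"j",o["joint_positions"].round(2),"F",o["wrist_force"].round(1),"T",o["torque"].round(2),"open",round(o["opening"],1))
    print("travel",(r.inv().apply(np.array([x,y,z])-o["position"])/1000).round(4).tolist(),"angular",((r.inv()*t).as_rotvec()/np.radians(60)).round(3).tolist())
if __name__=="__main__": plan(*map(float,sys.argv[1:5]))
E
python3 plan.py 540 -60 200 137
```

```text
t 0.85 pos [ 451.9 -346.9  222.4] yaw 76.59 tilt [0.0004 0.0008] j [ 0.91  0.24 -0.39  1.59  0.09  1.33  0.27] F [ 0.  -1.  -0.4] T [-0.08 -0.08  0.01] open 87.1
travel [0.2995, 0.0191, 0.0227] angular [0.001, -0.001, -1.007]
```

Emit:
servo_tool(
  moves=[
    {"travel": [0.3,0.02,0.02],"angular": [0,0,-0.99],"grip": 1},
    {"travel": [0.3,0.02,0.02],"angular": [0,0,-0.99],"grip": 1},
    {"travel": [0.3,0.02,0.02],"angular": [0,0,-0.99],"grip": 1},
    {"travel": [0.3,0.02,0.02],"angular": [0,0,-0.99],"grip": 1},
    {"travel": [0.3,0.02,0.02],"angular": [0,0,-0.99],"grip": 1},
    {"travel": [0.3,0.02,0.02],"angular": [0,0,-0.99],"grip": 1},
  ],
)

```text
clock: 1.6
position: [541.4, -58.4, 202.3]
eef_rot: [-1.171, -2.914, -0.003]
wrist_force: [-1.4, -0.5, 0.6]
opening: 87.4
finger_force: 0.0
```

```bash
python3 plan.py 552 211 130 192.2
```

```text
t 1.6 pos [541.4 -58.4 202.3] yaw 136.24 tilt [-0.0002  0.0019] j [ 0.64  0.24 -0.7   1.67  0.16  1.29  0.71] F [-1.4 -0.5  0.6] T [-0.04 -0.12  0.03] open 87.4
travel [0.1785, 0.2018, 0.0728] angular [0.002, -0.001, -0.933]
```

Emit:
servo_tool(
  moves=[
    {"travel": [0.178,0.202,0.07],"angular": [0,0,-0.93],"grip": 1},
    {"travel": [0.178,0.202,0.07],"angular": [0,0,-0.93],"grip": 1},
    {"travel": [0.178,0.202,0.07],"angular": [0,0,-0.93],"grip": 1},
    {"travel": [0.178,0.202,0.07],"angular": [0,0,-0.93],"grip": 1},
    {"travel": [0.178,0.202,0.07],"angular": [0,0,-0.93],"grip": 1},
    {"travel": [0.178,0.202,0.07],"angular": [0,0,-0.93],"grip": 1},
    {"travel": [0.178,0.202,0.07],"angular": [0,0,-0.93],"grip": 1},
  ],
)

```text
clock: 2.48
position: [555.7, 204.0, 132.4]
eef_rot: [0.306, -3.126, 0.001]
wrist_force: [-0.9, -0.1, 0.0]
opening: 86.8
finger_force: 0.0
```

```bash
python3 plan.py 552 211 44 192.2
```

```text
t 2.48 pos [555.7 204.  132.4] yaw -168.83 tilt [-0.0003 -0.0006] j [ 0.28  0.48 -0.91  1.63  0.4   1.23  1.06] F [-0.9 -0.1  0. ] T [ 0.12 -0.18  0.03] open 86.8
travel [0.0022, 0.0076, 0.0884] angular [-0.001, -0.0, -0.017]
```

Emit:
servo_tool(
  moves=[
    {"travel": [0.002,0.0076,0.06],"angular": [0,0,-0.017],"grip": 0.7},
    {"travel": [0.002,0.0076,0.088],"angular": [0,0,-0.017],"grip": 0.4},
    {"travel": [0.002,0.0076,0.088],"angular": [0,0,-0.017],"grip": 0.2},
    {"travel": [0.002,0.0076,0.088],"angular": [0,0,-0.017],"grip": 0.2},
    {"travel": [0.002,0.0076,0.088],"angular": [0,0,-0.017],"grip": 0.2},
    {"travel": [0.002,0.0076,0.088],"angular": [0,0,-0.017],"grip": 0.2},
  ],
)

```text
clock: 3.22
position: [552.6, 212.3, 45.6]
eef_rot: [-0.337, 3.122, -0.0]
wrist_force: [0.1, -0.7, 0.6]
opening: 35.0
finger_force: 0.0
```

Emit:
servo_tool(
  moves=[
    {"grip": 0.05},
    {"grip": 0.05},
    {"grip": 0.05},
    {"grip": 0.05},
  ],
)

```text
$.moves[0]: bad value
```

```bash
python3 plan.py 552 211 160 192.2
python3 - <<'E'
from rig import robot
import pickle,cv2,numpy as np
d={n:robot.camera(n) for n in("top","scene")};pickle.dump(d,open("cams1.pkl","wb"))
def crop(n,x,y,w,h,s):
    c=cv2.resize(d[n]["img"][y:y+h,x:x+w,::-1],None,fx=s,fy=s,interpolation=cv2.INTER_CUBIC)
    return np.clip(c.astype(float)*1.8,0,255).astype(np.uint8)
cv2.imwrite("pics/g1.png",np.hstack([crop("top",160,190,80,100,4),crop("scene",285,200,100,100,4)]))
E
```

```text
t 3.23 pos [552.6 212.3  45.6] yaw -167.66 tilt [0.0016 0.0001] j [ 0.23  0.58 -0.86  1.7   0.49  1.09  1.  ] F [ 0.1 -0.7  0.6] T [ 0.12 -0.18 -0.06] open 35.0
travel [0.0006, -0.0012, -0.1144] angular [-0.0, 0.002, 0.002]
```

View pics/g1.png

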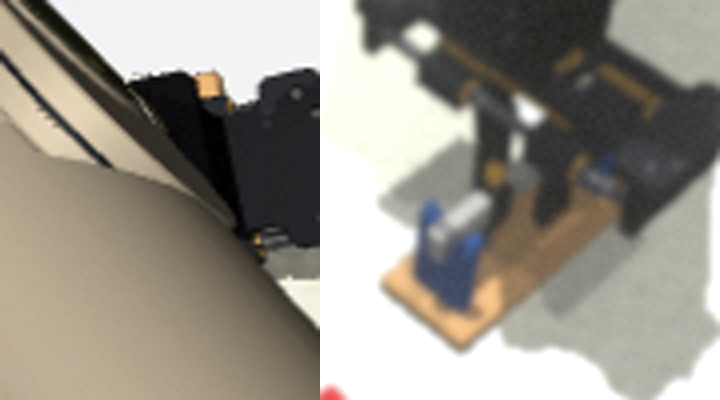

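The fingers straddle the bar between the carriers: the scene half of the crop has the near bar end at about (450,225) in crop pixels and the fingers beyond the near screw. Now I close them.

Emit:
servo_tool(
  moves=[
    {"travel": [0,0,0.002],"angular": [0,0,0],"grip": 0.05},
    {"travel": [0,0,0.002],"angular": [0,0,0],"grip": 0.0},
    {"travel": [0,0,0.002],"angular": [0,0,0],"grip": 0.0},
    {"travel": [0,0,0.002],"angular": [0,0,0],"grip": 0.0},
    {"travel": [0,0,0.002],"angular": [0,0,0],"grip": 0.0},
  ],
)

```text
clock: 3.95
position: [551.9, 212.3, 42.5]
eef_rot: [0.338, -3.123, 0.0]
wrist_force: [-0.4, -0.3, -1.4]
opening: 10.0
finger_force: 30.0
```

```bash
python3 plan.py 552 211 160 192.2
```

```text
t 3.95 pos [551.9 212.3  42.5] yaw -167.63 tilt [-0.0001 -0.0001] j [ 0.23  0.58 -0.86  1.71  0.49  1.08  1.  ] F [-0.4 -0.3 -1.4] T [ 0.13 -0.09  0.  ] open 10.0
travel [0.0002, -0.0013, -0.1175] angular [-0.0, -0.0, 0.003]
```

Emit:
servo_tool(
  moves=[
    {"travel": [0,0,-0.03],"angular": [0,0,0],"grip": 0.0},
    {"travel": [0,0,-0.06],"angular": [0,0,0],"grip": 0.0},
    {"travel": [0,0,-0.1],"angular": [0,0,0],"grip": 0.0},
    {"travel": [0,0,-0.1],"angular": [0,0,0],"grip": 0.0},
  ],
)

```text
clock: 4.45
position: [553.4, 213.3, 145.6]
eef_rot: [-0.338, 3.118, 0.002]
wrist_force: [-0.3, -0.6, -2.2]
opening: 9.4
finger_force: 30.0
```

```bash
python3 plan.py 562.3 -151 125 136.9
```

```text
t 4.45 pos [553.4 213.3 145.6] yaw -167.62 tilt [0.0048 0.0015] j [ 0.28  0.47 -0.93  1.61  0.39  1.25  1.06] F [-0.3 -0.6 -2.2] T [ 0.08 -0.1   0.03] open 9.4
travel [0.0695, -0.3578, 0.0201] angular [0.003, 0.004, 0.925]
```

Emit:
servo_tool(
  moves=[
    {"travel": [0.068,-0.357,0.017],"angular": [0,0,0.925],"grip": 0.0},
    {"travel": [0.068,-0.357,0.017],"angular": [0,0,0.925],"grip": 0.0},
    {"travel": [0.068,-0.357,0.017],"angular": [0,0,0.925],"grip": 0.0},
    {"travel": [0.068,-0.357,0.017],"angular": [0,0,0.925],"grip": 0.0},
    {"travel": [0.068,-0.357,0.017],"angular": [0,0,0.925],"grip": 0.0},
    {"travel": [0.068,-0.357,0.017],"angular": [0,0,0.925],"grip": 0.0},
    {"travel": [0.068,-0.357,0.017],"angular": [0,0,0.925],"grip": 0.0},
    {"travel": [0.068,-0.357,0.017],"angular": [0,0,0.925],"grip": 0.0},
    {"travel": [0.068,-0.357,0.017],"angular": [0,0,0.925],"grip": 0.0},
  ],
)

```text
clock: 5.58
position: [562.1, -149.1, 125.4]
eef_rot: [-1.15, -2.923, -0.001]
wrist_force: [0.4, 1.0, -0.9]
opening: 9.7
finger_force: 30.0
```

```bash
python3 plan.py 562.3 -151 93 136.9
python3 - <<'E'
from rig import robot
import pickle,cv2,numpy as np
d={n:robot.camera(n) for n in("top","scene")};pickle.dump(d,open("cams2.pkl","wb"))
def crop(n,x,y,w,h,s):
    c=cv2.resize(d[n]["img"][y:y+h,x:x+w,::-1],None,fx=s,fy=s,interpolation=cv2.INTER_CUBIC)
    return np.clip(c.astype(float)*1.8,0,255).astype(np.uint8)
cv2.imwrite("pics/v1.png",np.hstack([crop("top",340,185,95,120,4),crop("scene",195,80,100,120,4)]))
E
```

```text
t 5.58 pos [ 562.1 -149.1  125.4] yaw 137.03 tilt [-0.0001  0.0006] j [ 0.71  0.38 -0.65  1.67  0.25  1.17  0.82] F [ 0.4  1.  -0.9] T [ 0.04 -0.16 -0.07] open 9.7
travel [-0.0015, -0.0013, 0.0324] angular [0.0, -0.0, 0.002]
```

View pics/v1.png

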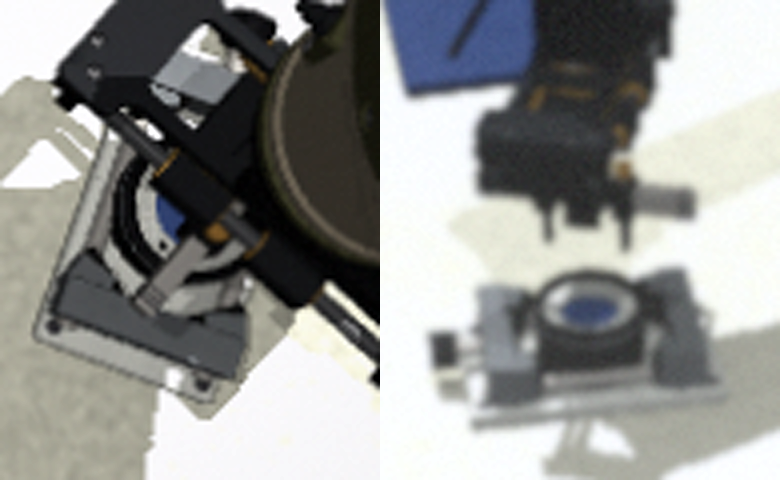

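Run:
```python
import pickle;from h import *
from scipy.optimize import least_squares
np.set_printoptions(precision=2,suppress=True)
d=pickle.load(open("cams0.pkl","rb"));d2=pickle.load(open("cams2.pkl","rb"))
S=8
def circ(P,R0=None):
    f=lambda q:np.hypot(P[:,0]-q[0],P[:,1]-q[1])-(q[2])
    r=least_squares(f,[*P.mean(0),20],loss="soft_l1",f_scale=.5);return r.x,np.abs(r.fun).mean()
for n,(cx,cy) in(("top",(388,236)),("scene",(247,157))):
    c=d[n];im=c["img"][cy-30:cy+31,cx-30:cx+31].astype(np.float32)
    up=cv2.resize(im,None,fx=S,fy=S,interpolation=cv2.INTER_CUBIC)
    for nm,ch,z in(("lens",up[:,:,0],54),("ringouter",up[:,:,0],54)):
        if nm=="lens": # red channel low inside lens
            cen=(30.5*S,30.5*S)
        # radial edge search: strongest red gradient
        pts=[]
        for a in np.linspace(0,2*np.pi,72,endpoint=False):
            # sample along world radial direction at z=54
            c0=onz(c,(cx,cy),z);rr=np.arange(15,24,.25) if nm=="lens" else np.arange(25,35,.25)
            v=[]
            for r in rr:
                u=proj(c,c0+[r*np.cos(a),r*np.sin(a),0]);v.append(ch[int(np.clip((u[1]-cy+30.5)*S,0,ch.shape[0]-1)),int(np.clip((u[0]-cx+30.5)*S,0,ch.shape[1]-1))])
            g=np.gradient(cv2.GaussianBlur(np.array(v,np.float32)[None],(7,1),0)[0])
            if nm!="lens": g=-g
            w=np.clip(g,0,None)**2
            if w.sum()>20:r=(w*rr).sum()/w.sum();pts.append(c0[:2]+[r*np.cos(a),r*np.sin(a)])
        print(n,nm,len(pts),*circ(np.array(pts)))
# predicted pins / screws in the hover picture
q=np.radians(137.03);u=np.array([np.cos(q),np.sin(q),0]);t=np.array([562.1,-149.1,125.4])
for k in(25,-25):
    print(k,"pin scene",proj(d2["scene"],t+k*u-[0,0,24.5]),"screw top",proj(d2["top"],t+k*u+[0,0,18.5+24]),"end top",proj(d2["top"],t+2.8*k*u+[0,0,18.5+9]))
def crop(c,x,y,w,h,s):
    k=cv2.resize(c["img"][y:y+h,x:x+w,::-1],None,fx=s,fy=s,interpolation=cv2.INTER_CUBIC)
    return np.clip(k.astype(float)*2.5,0,255).astype(np.uint8)
cv2.imwrite("pics/v2.png",np.hstack([crop(d2["scene"],225,115,40,40,10),crop(d2["top"],370,225,40,40,10)]))
```

```text
top lens 72 [ 562.35 -151.3    20.03] 0.1803469628581041
top ringouter 72 [ 562.36 -151.7    30.34] 0.23897121349030773
scene lens 58 [ 562.55 -149.66   18.41] 0.24207596456703706
scene ringouter 70 [ 561.85 -150.96   29.78] 0.3316789797805286
25 pin scene [256.23 143.2 ] screw top [393.79 241.73] end top [374.41 262.12]
-25 pin scene [237.06 140.81] screw top [412.84 219.67] end top [426.7  201.67]
```

View pics/v2.png

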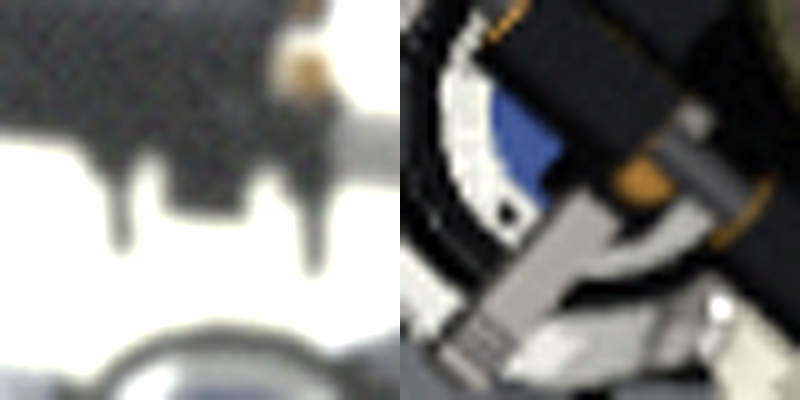

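The scene half shows the pin tips at (236.6,139.5) and (256.0,141.7), close to the prediction. The top half shows the free hole at about (380.2,245.3) and a screw at (393.5,242.8). Next I measure how far the top camera is off from the robot, using the bar edges and hole centroids.

Run:
```python
import pickle;from h import *
np.set_printoptions(precision=1,suppress=True,linewidth=200)
d=pickle.load(open("cams0.pkl","rb"));d2=pickle.load(open("cams2.pkl","rb"))
q=np.radians(137.03);u=np.array([np.cos(q),np.sin(q),0]);n=np.array([u[1],-u[0],0]);t=np.array([562.1,-149.1,125.4+27.5])
c=d2["top"]
def samp(c,X):
    p=proj(c,X).astype(np.float32);return cv2.getRectSubPix(c["img"].astype(np.float32),(1,1),(float(p[0]),float(p[1])))[0,0].mean()
print("across bar, offsets",np.arange(-12,13,1.))
for k in(36,42,48,54,60):print(k,np.array([samp(c,t+k*u+s*n) for s in np.arange(-12,13,1.)]))
print("along bar 56..80",np.array([samp(c,t+k*u) for k in np.arange(56,81,1.)]))
# hole centroids on z=54, darkness weighted within 5 mm
for c,p in((d["top"],(396.9,226.7)),(d["top"],(380.1,245.9)),(d2["top"],(380.25,245.3))):
    X=onz(c,p,54)
    for _ in range(8):
        g=[(a,b) for a in np.arange(-3.5,3.6,.5) for b in np.arange(-3.5,3.6,.5) if a*a+b*b<12.3]
        v=np.array([samp(c,X+[a,b,0]) for a,b in g]);w=np.clip(np.percentile(v,60)-v,0,None);X=X+[*(w@np.array(g)/w.sum()),0]
    print("hole",X)
```

```text
across bar, offsets [-12. -11. -10.  -9.  -8.  -7.  -6.  -5.  -4.  -3.  -2.  -1.   0.   1.   2.   3.   4.   5.   6.   7.   8.   9.  10.  11.  12.]
36 [31.  45.2 59.  66.9 69.9 67.5 60.7 59.7 62.8 64.9 65.5 65.7 66.  66.6 65.8 62.6 46.8 31.1 23.8 23.6 24.7 28.6 36.2 38.7 40.9]
42 [13.6  6.8  4.1  3.4  4.4 23.8 43.4 57.  63.1 66.5 66.  66.3 66.9 66.9 66.5 59.3 46.2 38.3 53.4 75.8 70.2 50.4 35.  34.2 45.9]
48 [71.8 66.5 56.4 45.5 31.1 17.3 29.5 51.8 62.9 65.9 66.6 66.9 66.7 67.  66.5 59.4 46.6 32.7 20.9 20.9 17.  13.6 16.5  9.2 17.2]
54 [89.5 92.  93.6 92.9 93.4 86.7 74.4 66.  65.1 66.1 66.7 66.8 66.8 67.4 66.9 62.2 47.4 30.5 19.4 12.3  8.2  9.4  9.5  9.4  8. ]
60 [70.6 80.1 84.1 87.6 90.8 84.1 71.6 56.5 48.  49.8 52.2 53.1 53.6 51.5 53.9 49.6 35.  30.3 49.5 74.3 82.4 89.4 86.5 84.8 90.8]
along bar 56..80 [66.4 61.4 54.5 51.5 53.6 54.1 49.5 49.2 47.4 46.5 54.4 61.7 56.4 43.2 34.7 35.7 41.4 44.8 45.9 45.7 45.4 45.4 45.4 45.4 45.7]
hole [ 580.6 -168.4   54. ]
hole [ 544.1 -134.1   54. ]
hole [ 544. -134.   54.]
```

```bash
python3 plan.py 562.94 -150.84 80.5 136.78
```

```text
t 5.67 pos [ 562.2 -149.6  125.6] yaw 137.0 tilt [0.0001 0.0001] j [ 0.71  0.38 -0.65  1.67  0.25  1.17  0.82] F [-0.2  0.3 -1.1] T [ 0.01 -0.15 -0.02] open 9.4
travel [-0.0014, -0.0004, 0.0451] angular [0.0, -0.0, 0.004]
```

Emit:
servo_tool(
  moves=[
    {"travel": [-0.0014,-0.0004,0.03],"angular": [0,0,0.004],"grip": 0.0},
    {"travel": [-0.0014,-0.0004,0.043],"angular": [0,0,0.004],"grip": 0.0},
    {"travel": [-0.0014,-0.0004,0.045],"angular": [0,0,0.004],"grip": 0.0},
    {"travel": [-0.0014,-0.0004,0.045],"angular": [0,0,0.004],"grip": 0.0},
  ],
)

```text
clock: 6.18
position: [563.2, -152.0, 81.2]
eef_rot: [1.16, 2.919, 0.0]
wrist_force: [-0.4, 0.5, -0.6]
opening: 9.7
finger_force: 30.0
```

```bash
python3 plan.py 562.94 -150.84 76 136.78
```

```text
t 6.17 pos [ 563.2 -152.    81.2] yaw 136.65 tilt [ 0.0007 -0.0001] j [ 0.7   0.43 -0.63  1.71  0.28  1.09  0.79] F [-0.4  0.5 -0.6] T [ 0.02 -0.1  -0.  ] open 9.7
travel [0.001, 0.0007, 0.0052] angular [0.0, 0.001, -0.002]
```

Emit:
servo_tool(
  moves=[
    {"travel": [0,0,0],"angular": [0,0,0],"grip": 0.0},
    {"travel": [0,0,0],"angular": [0,0,0],"grip": 0.0},
  ],
)

```text
clock: 6.42
position: [563.1, -152.3, 81.1]
eef_rot: [1.16, 2.918, -0.0]
wrist_force: [-0.2, -0.3, -1.8]
opening: 10.0
finger_force: 30.0
```

Emit:
servo_tool(
  moves=[
    {"travel": [0,0,0],"angular": [0,0,0],"grip": 0.0},
  ],
)

```text
clock: 6.55
position: [562.9, -152.3, 80.9]
eef_rot: [1.161, 2.919, -0.0]
wrist_force: [-0.3, 0.1, -1.2]
opening: 9.8
finger_force: 30.0
```

Emit:
servo_tool(
  moves=[
    {"travel": [0.001,0.001,0],"angular": [0,0,0],"grip": 0.0},
    {"travel": [0.001,0.001,0],"angular": [0,0,0],"grip": 0.0},
    {"travel": [0.001,0.001,0],"angular": [0,0,0],"grip": 0.0},
    {"travel": [0.001,0.001,0],"angular": [0,0,0],"grip": 0.0},
  ],
)

```text
clock: 7.05
position: [562.7, -150.9, 80.6]
eef_rot: [1.161, 2.919, -0.0]
wrist_force: [0.1, 0.6, -1.3]
opening: 9.6
finger_force: 30.0
```

```bash
cat > bar.py <<'E'
import pickle;from h import *;from rig import robot
np.set_printoptions(precision=1,suppress=True,linewidth=200)
def samp(c,X):
    p=proj(c,X);return cv2.getRectSubPix(c["img"].astype(np.float32),(1,1),(float(p[0]),float(p[1])))[0,0].mean()
o=robot.get_obs();m=R.from_rotvec(o["eef_rot"]).as_matrix();u,n=m[:,0],m[:,1];t=o["position"]+[0,0,27.5]
c=robot.camera("top");pickle.dump(dict(top=c,scene=robot.camera("scene"),obs=o),open("cams3.pkl","wb"))
print("pos",o["position"],"yaw",np.degrees(np.arctan2(u[1],u[0])))
print("across",np.arange(-9,10,1.))
for k in(36,42,48,54,60):print(k,np.array([samp(c,t+k*u+s*n) for s in np.arange(-9,10,1.)]))
print("along 62..75",np.array([samp(c,t+k*u) for k in np.arange(62,76,1.)]))
X=onz(c,(380.25,245.3),54)
for _ in range(8):
    g=[(a,b) for a in np.arange(-3.5,3.6,.5) for b in np.arange(-3.5,3.6,.5) if a*a+b*b<12.3]
    v=np.array([samp(c,X+[a,b,0]) for a,b in g]);w=np.clip(np.percentile(v,60)-v,0,None);X=X+[*(w@np.array(g)/w.sum()),0]
print("hole",X)
for k in(25,-25):print("pin in scene",proj(pickle.load(open("cams3.pkl","rb"))["scene"],t+k*u-[0,0,52]))
E
python3 bar.py
python3 - <<'E'
import pickle,cv2,numpy as np
d=pickle.load(open("cams3.pkl","rb"))
def crop(c,x,y,w,h,s):
    k=cv2.resize(c["img"][y:y+h,x:x+w,::-1],None,fx=s,fy=s,interpolation=cv2.INTER_CUBIC)
    return np.clip(k.astype(float)*2.2,0,255).astype(np.uint8)
cv2.imwrite("pics/v3.png",np.hstack([crop(d["scene"],225,130,40,50,10),crop(d["top"],360,225,40,50,10)]))
E
```

```text
pos [ 562.7 -150.9   80.6] yaw 136.62791780763166
across [-9. -8. -7. -6. -5. -4. -3. -2. -1.  0.  1.  2.  3.  4.  5.  6.  7.  8.  9.]
36 [41.5 49.7 55.4 57.4 61.7 64.8 65.  64.6 64.8 65.4 66.1 64.5 58.  45.8 32.  19.3 34.8 53.6 67. ]
42 [ 6.9  7.1  9.3 18.8 42.5 59.9 64.  65.  65.5 65.9 66.1 65.3 57.9 44.2 31.3 20.2 12.2  9.5  9.7]
48 [58.8 51.2 45.5 46.6 53.7 63.3 65.2 66.  66.1 66.5 67.  67.4 65.2 46.9 29.3 16.5 10.   6.1  5.2]
54 [71.3 71.4 70.6 67.  65.  66.9 67.1 66.5 66.  66.3 66.9 67.  60.5 46.7 36.6 51.3 78.5 80.4 87. ]
60 [37.2 35.8 37.6 39.6 40.9 44.5 46.4 50.8 51.5 49.1 51.4 49.5 40.1 30.3 25.6 36.4 59.9 73.1 75.8]
along 62..75 [44.2 46.2 46.4 45.4 53.9 63.7 59.4 43.8 30.1 32.4 38.5 42.3 43.8 44.4]
hole [ 549.7 -136.1   54. ]
pin in scene [256.  157.1]
pin in scene [237.4 154.7]
```

View pics/v3.png

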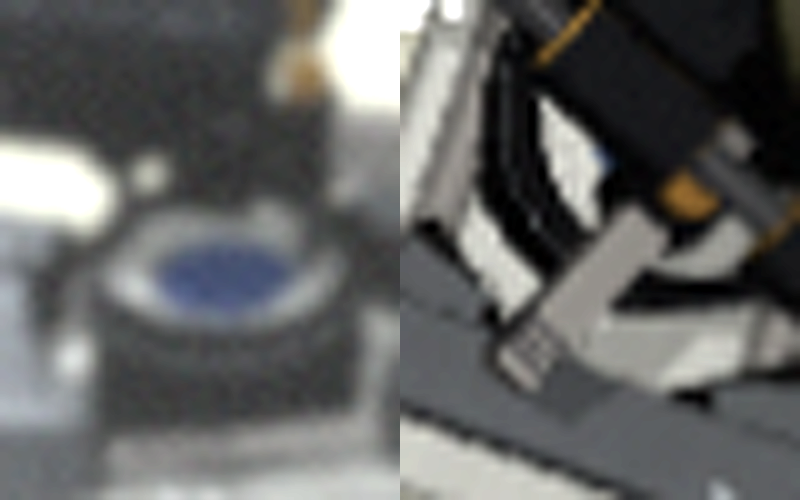

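The spanner is level over the ring: the near bar end is at top (377,259), the legs frame the ring in the scene view, and the remaining offset is about 0.5 mm along the bar. I'll lower it and feel for the holes.

Emit:
servo_tool(
  moves=[
    {"travel": [-0.0004,0,0.002],"angular": [0,0,-0.002],"grip": 0.0},
    {"travel": [-0.0004,0,0.003],"angular": [0,0,-0.002],"grip": 0.0},
    {"travel": [-0.0004,0,0.004],"angular": [0,0,-0.002],"grip": 0.0},
    {"travel": [-0.0004,0,0.004],"angular": [0,0,-0.002],"grip": 0.0},
  ],
)

```text
clock: 7.65
position: [562.9, -151.0, 76.4]
eef_rot: [-1.157, -2.92, -0.0]
wrist_force: [0.5, 0.8, -2.0]
opening: 9.7
finger_force: 30.0
```

Emit:
servo_tool(
  moves=[
    {"travel": [0,0,0.001],"angular": [0,0,0],"grip": 0.0},
    {"travel": [0,0,0.002],"angular": [0,0,0],"grip": 0.0},
    {"travel": [0,0,0.0025],"angular": [0,0,0],"grip": 0.0},
  ],
)

```text
clock: 8.02
position: [562.9, -151.0, 74.0]
eef_rot: [-1.158, -2.92, -0.0]
wrist_force: [-1.4, 0.4, -0.7]
opening: 9.4
finger_force: 30.0
```

```bash
python3 plan.py 562.94 -150.84 74 136.78
```

```text
t 8.03 pos [ 562.9 -151.    74. ] yaw 136.75 tilt [-0.0002  0.0001] j [ 0.69  0.44 -0.63  1.71  0.29  1.08  0.79] F [-1.4  0.4 -0.7] T [0.26 0.16 0.03] open 9.4
travel [0.0001, 0.0001, -0.0] angular [-0.0, -0.0, -0.0]
```

Emit:
servo_tool(
  moves=[
    {"travel": [0,0,0],"angular": [0,0,0.08],"grip": 0.0},
    {"travel": [0,0,0],"angular": [0,0,0.16],"grip": 0.0},
    {"travel": [0,0,0],"angular": [0,0,0.24],"grip": 0.0},
    {"travel": [0,0,0],"angular": [0,0,0.32],"grip": 0.0},
    {"travel": [0,0,0],"angular": [0,0,0.4],"grip": 0.0},
    {"travel": [0,0,0],"angular": [0,0,0.4],"grip": 0.0},
  ],
)

```text
clock: 8.78
position: [562.9, -151.0, 73.9]
eef_rot: [-1.739, -2.617, 0.0]
wrist_force: [-0.4, 1.1, -2.6]
opening: 9.9
finger_force: 30.0
```

```bash
python3 plan.py 562.94 -150.84 74 70
```

```text
t 8.78 pos [ 562.9 -151.    73.9] yaw 112.79 tilt [-0.0002 -0.0001] j [ 0.64  0.43 -0.55  1.72  0.25  1.07  0.4 ] F [-0.4  1.1 -2.6] T [0.23 0.07 0.01] open 9.9
travel [0.0001, 0.0001, -0.0001] angular [-0.0, 0.0, 0.713]
```

Emit:
servo_tool(
  moves=[
    {"travel": [0,0,0],"angular": [0,0,0.08],"grip": 0.0},
    {"travel": [0,0,0],"angular": [0,0,0.16],"grip": 0.0},
    {"travel": [0,0,0],"angular": [0,0,0.24],"grip": 0.0},
    {"travel": [0,0,0],"angular": [0,0,0.32],"grip": 0.0},
    {"travel": [0,0,0],"angular": [0,0,0.4],"grip": 0.0},
  ],
)

```text
clock: 9.4
position: [562.9, -151.1, 73.9]
eef_rot: [-2.246, -2.197, 0.0]
wrist_force: [-0.1, 0.7, -2.0]
opening: 9.8
finger_force: 30.0
```

```bash
python3 plan.py 562.94 -150.84 74 70
python3 - <<'E'
import sys;sys.path.insert(0,".")
import pickle;from h import *;from rig import robot
d={n:robot.camera(n) for n in("top","scene")};pickle.dump(d,open("cams4.pkl","wb"))
def crop(c,x,y,w,h,s):
    k=cv2.resize(c["img"][y:y+h,x:x+w,::-1],None,fx=s,fy=s,interpolation=cv2.INTER_CUBIC)
    return np.clip(k.astype(float)*2.2,0,255).astype(np.uint8)
cv2.imwrite("pics/v4.png",np.hstack([crop(d["scene"],215,110,65,75,6),crop(d["top"],355,200,65,75,6)]))
E
```

```text
t 9.4 pos [ 562.9 -151.1   73.9] yaw 88.74 tilt [-0.0003 -0.    ] j [ 0.58  0.41 -0.48  1.72  0.21  1.06  0.  ] F [-0.1  0.7 -2. ] T [0.2  0.1  0.14] open 9.8
travel [0.0002, 0.0001, -0.0001] angular [-0.0, 0.0, 0.312]
```

View pics/v4.png

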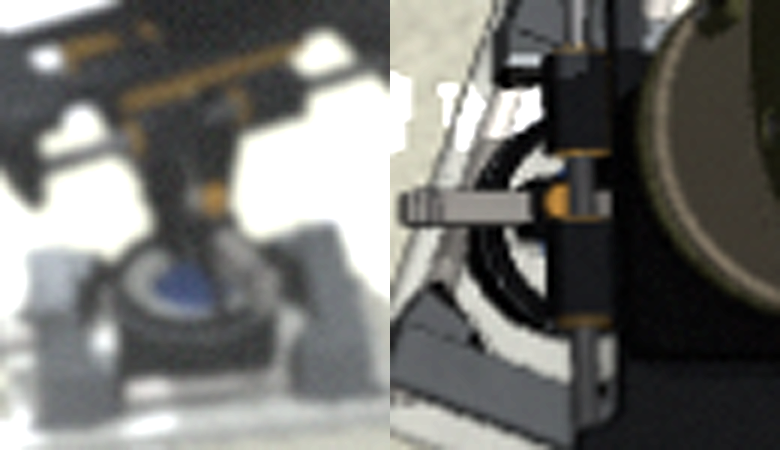

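The top half shows the bar now along world y with its end at crop (400,205) and the ring turning with it. The yaw torque of 0.14 N m matches the ring's friction, so I go on clockwise.

Emit:
servo_tool(
  moves=[
    {"travel": [0,0,0],"angular": [0,0,0.1],"grip": 0.0},
    {"travel": [0,0,0],"angular": [0,0,0.2],"grip": 0.0},
    {"travel": [0,0,0],"angular": [0,0,0.3],"grip": 0.0},
    {"travel": [0,0,0],"angular": [0,0,0.4],"grip": 0.0},
    {"travel": [0,0,0],"angular": [0,0,0.5],"grip": 0.0},
    {"travel": [0,0,0],"angular": [0,0,0.6],"grip": 0.0},
    {"travel": [0,0,0],"angular": [0,0,0.7],"grip": 0.0},
    {"travel": [0,0,0],"angular": [0,0,0.8],"grip": 0.0},
  ],
)

```text
clock: 10.5
position: [562.7, -151.1, 73.9]
eef_rot: [-2.945, -1.094, 0.001]
wrist_force: [-1.9, 1.0, -1.4]
opening: 9.4
finger_force: 30.0
```

```bash
python3 plan.py 562.94 -150.84 74 0
```

```text
t 10.5 pos [ 562.7 -151.1   73.9] yaw 40.78 tilt [-0.0008 -0.    ] j [ 0.46  0.39 -0.34  1.73  0.15  1.05 -0.78] F [-1.9  1.  -1.4] T [0.23 0.43 0.11] open 9.4
travel [0.0004, 0.0, -0.0001] angular [-0.0, 0.001, 0.68]
```

Emit:
servo_tool(
  moves=[
    {"travel": [-0.0004,-0.0003,0],"angular": [0,0,0.1],"grip": 0.0},
    {"travel": [-0.0004,-0.0003,0],"angular": [0,0,0.2],"grip": 0.0},
    {"travel": [-0.0004,-0.0003,0],"angular": [0,0,0.3],"grip": 0.0},
    {"travel": [-0.0004,-0.0003,0],"angular": [0,0,0.4],"grip": 0.0},
    {"travel": [-0.0004,-0.0003,0],"angular": [0,0,0.5],"grip": 0.0},
    {"travel": [-0.0004,-0.0003,0],"angular": [0,0,0.6],"grip": 0.0},
    {"travel": [-0.0004,-0.0003,0],"angular": [0,0,0.7],"grip": 0.0},
    {"travel": [-0.0004,-0.0003,0],"angular": [0,0,0.8],"grip": 0.0},
  ],
)

```text
clock: 11.5
position: [562.4, -150.9, 73.9]
eef_rot: [-3.135, 0.197, 0.001]
wrist_force: [-1.2, 0.3, -2.9]
opening: 9.5
finger_force: 30.0
```

```bash
python3 plan.py 562.94 -150.84 74 -34
```

```text
t 11.5 pos [ 562.4 -150.9   73.9] yaw -7.2 tilt [-0.0004  0.0002] j [ 0.35  0.38 -0.2   1.74  0.09  1.04 -1.58] F [-1.2  0.3 -2.9] T [0.36 0.25 0.11] open 9.5
travel [0.0006, -0.0001, -0.0001] angular [0.0, 0.0, 0.447]
```

Now slower, towards the stop at about yaw -34°.

Emit:
servo_tool(
  moves=[
    {"travel": [0,0,0],"angular": [0,0,0.08],"grip": 0.0},
    {"travel": [0,0,0],"angular": [0,0,0.16],"grip": 0.0},
    {"travel": [0,0,0],"angular": [0,0,0.24],"grip": 0.0},
    {"travel": [0,0,0],"angular": [0,0,0.3],"grip": 0.0},
    {"travel": [0,0,0],"angular": [0,0,0.35],"grip": 0.0},
    {"travel": [0,0,0],"angular": [0,0,0.38],"grip": 0.0},
  ],
)

```text
clock: 12.25
position: [562.4, -150.8, 73.9]
eef_rot: [-3.035, 0.811, 0.001]
wrist_force: [-1.3, 1.2, -1.3]
opening: 9.7
finger_force: 30.0
```

```bash
python3 plan.py 562.94 -150.84 74 -34
```

```text
t 12.25 pos [ 562.4 -150.8   73.9] yaw -29.93 tilt [-0.0004  0.0002] j [ 0.3   0.37 -0.14  1.74  0.06  1.04 -1.95] F [-1.3  1.2 -1.3] T [0.52 0.32 0.12] open 9.7
travel [0.0005, -0.0002, -0.0001] angular [0.0, 0.0, 0.068]
```

Emit:
servo_tool(
  moves=[
    {"travel": [0,0,0],"angular": [0,0,0.02],"grip": 0.0},
    {"travel": [0,0,0],"angular": [0,0,0.04],"grip": 0.0},
    {"travel": [0,0,0],"angular": [0,0,0.06],"grip": 0.0},
  ],
)

```text
clock: 12.62
position: [562.4, -150.9, 74.0]
eef_rot: [-3.007, 0.91, 0.0]
wrist_force: [-1.4, 2.9, -1.8]
opening: 9.8
finger_force: 30.0
```

```bash
python3 plan.py 562.94 -150.84 74 -34
```

```text
t 12.62 pos [ 562.4 -150.9   74. ] yaw -33.68 tilt [-0.0002  0.0002] j [ 0.29  0.37 -0.13  1.74  0.05  1.04 -2.02] F [-1.4  2.9 -1.8] T [0.74 0.34 0.09] open 9.8
travel [0.0004, -0.0004, -0.0] angular [-0.0, 0.0, 0.005]
```

Emit:
servo_tool(
  moves=[
    {"travel": [-0.0003,-0.0004,0],"angular": [0,0,0.02],"grip": 0.0},
    {"travel": [-0.0003,-0.0004,0],"angular": [0,0,0.04],"grip": 0.0},
  ],
)

```text
clock: 12.88
position: [562.5, -150.7, 74.0]
eef_rot: [2.987, -0.974, 0.0]
wrist_force: [-0.5, 1.9, -2.5]
opening: 9.7
finger_force: 30.0
```

```bash
python3 plan.py 562.94 -150.84 74 -34
```

```text
t 12.88 pos [ 562.5 -150.7   74. ] yaw -36.12 tilt [ 0.     -0.0002] j [ 0.28  0.37 -0.12  1.74  0.05  1.04 -2.06] F [-0.5  1.9 -2.5] T [0.47 0.33 0.17] open 9.7
travel [0.0004, -0.0002, 0.0] angular [0.0, -0.0, -0.035]
```

Emit:
servo_tool(
  moves=[
    {"travel": [0,0,0],"angular": [0,0,0.02],"grip": 0.0},
    {"travel": [0,0,0],"angular": [0,0,0.04],"grip": 0.0},
  ],
)

```text
clock: 13.12
position: [562.4, -150.7, 74.0]
eef_rot: [2.966, -1.036, 0.0]
wrist_force: [-1.5, 1.0, -2.1]
opening: 10.0
finger_force: 30.4
```

```bash
python3 plan.py 562.94 -150.84 74 -34
```

```text
t 13.12 pos [ 562.4 -150.7   74. ] yaw -38.51 tilt [-0.0001 -0.0003] j [ 0.28  0.37 -0.12  1.74  0.05  1.04 -2.1 ] F [-1.5  1.  -2.1] T [0.33 0.29 0.46] open 10.0
travel [0.0005, -0.0002, 0.0] angular [0.0, -0.0, -0.075]
```

Emit:
servo_tool(
  moves=[
    {"travel": [0,0,0],"angular": [0,0,0.02],"grip": 0.0},
    {"travel": [0,0,0],"angular": [0,0,0.02],"grip": 0.0},
  ],
)

```text
clock: 13.38
position: [562.4, -150.7, 74.0]
eef_rot: [2.955, -1.065, 0.0]
wrist_force: [-1.3, 0.3, -3.3]
opening: 9.8
finger_force: 30.7
```

```bash
python3 plan.py 562.94 -150.84 74 -34
```

```text
t 13.38 pos [ 562.4 -150.7   74. ] yaw -39.65 tilt [-0.0001 -0.0003] j [ 0.28  0.37 -0.11  1.74  0.05  1.04 -2.12] F [-1.3  0.3 -3.3] T [0.3  0.36 0.52] open 9.8
travel [0.0005, -0.0002, 0.0] angular [0.0, -0.0, -0.094]
```

Emit:
servo_tool(
  moves=[
    {"travel": [0,0,0],"angular": [0,0,0.025],"grip": 0.0},
    {"travel": [0,0,0],"angular": [0,0,0.025],"grip": 0.0},
  ],
)

```text
clock: 13.62
position: [562.5, -150.7, 74.0]
eef_rot: [2.941, -1.105, 0.0]
wrist_force: [-1.1, 0.7, -2.3]
opening: 10.0
finger_force: 31.4
```

```bash
python3 plan.py 562.94 -150.84 74 -37.5
```

```text
t 13.62 pos [ 562.5 -150.7   74. ] yaw -41.17 tilt [ 0.     -0.0002] j [ 0.27  0.37 -0.11  1.74  0.05  1.04 -2.14] F [-1.1  0.7 -2.3] T [0.22 0.35 0.66] open 10.0
travel [0.0005, -0.0002, 0.0] angular [0.0, -0.0, -0.061]
```

The stop is clear, with torque climbing to 0.66 N m against about 0.12 N m in free turning. I unwind the twist and check before lifting.

Emit:
servo_tool(
  moves=[
    {"travel": [0,0,0],"angular": [0,0,-0.05],"grip": 0.0},
    {"travel": [0,0,0],"angular": [0,0,-0.085],"grip": 0.0},
    {"travel": [0,0,0],"angular": [0,0,-0.085],"grip": 0.0},
  ],
)

```text
clock: 14.0
position: [562.5, -150.8, 74.1]
eef_rot: [-2.987, 0.973, -0.0]
wrist_force: [-0.8, 1.5, -2.1]
opening: 9.5
finger_force: 30.0
```

```bash
python3 plan.py 562.94 -150.84 74 -36
```

```text
t 14.0 pos [ 562.5 -150.8   74.1] yaw -36.08 tilt [0.0002 0.    ] j [ 0.29  0.37 -0.12  1.74  0.05  1.04 -2.06] F [-0.8  1.5 -2.1] T [0.34 0.32 0.15] open 9.5
travel [0.0004, -0.0002, 0.0001] angular [-0.0, -0.0, -0.001]
```

Emit:
servo_tool(
  moves=[
    {"travel": [0,0,0],"angular": [0,0,-0.016],"grip": 0.0},
    {"travel": [0,0,-0.003],"angular": [0,0,-0.016],"grip": 0.0},
    {"travel": [0,0,-0.006],"angular": [0,0,-0.016],"grip": 0.0},
    {"travel": [0,0,-0.012],"angular": [0,0,-0.016],"grip": 0.0},
    {"travel": [0,0,-0.03],"angular": [0,0,-0.016],"grip": 0.0},
    {"travel": [0,0,-0.06],"angular": [0,0,-0.016],"grip": 0.0},
    {"travel": [0,0,-0.06],"angular": [0,0,-0.016],"grip": 0.0},
  ],
)

```text
clock: 14.88
position: [564.3, -151.1, 137.7]
eef_rot: [-2.995, 0.947, -0.009]
wrist_force: [0.3, 0.5, -1.1]
opening: 9.8
finger_force: 30.0
```

```bash
python3 plan.py 551.9 212.3 134 12.37
cat > ringcheck.py <<'E'
import pickle;from h import *;from rig import robot
c=robot.camera("top");z=54;C=np.array([562.35,-151.25,54])
def samp(c,X):
    p=proj(c,X);return cv2.getRectSubPix(c["img"].astype(np.float32),(1,1),(float(p[0]),float(p[1])))[0,0].mean()
a=np.arange(0,360,4);v=np.array([samp(c,C+25*np.array([np.cos(np.radians(k)),np.sin(np.radians(k)),0])) for k in a])
print([(int(k),int(x)) for k,x in zip(a,v)])
E
python3 ringcheck.py
```

```text
t 14.88 pos [ 564.3 -151.1  137.7] yaw -35.1 tilt [ 0.0055 -0.0013] j [ 0.29  0.3  -0.13  1.68  0.04  1.15 -2.03] F [ 0.3  0.5 -1.1] T [0.06 0.01 0.03] open 9.8
travel [-0.2191, -0.2901, 0.0031] angular [0.0, -0.006, -0.791]
[(0, 3), (4, 8), (8, 19), (12, 38), (16, 51), (20, 46), (24, 29), (28, 27), (32, 32), (36, 30), (40, 24), (44, 30), (48, 54), (52, 69), (56, 71), (60, 71), (64, 70), (68, 71), (72, 72), (76, 71), (80, 71), (84, 74), (88, 82), (92, 100), (96, 94), (100, 93), (104, 92), (108, 92), (112, 94), (116, 94), (120, 92), (124, 94), (128, 98), (132, 97), (136, 92), (140, 79), (144, 31), (148, 29), (152, 66), (156, 94), (160, 96), (164, 88), (168, 59), (172, 38), (176, 44), (180, 60), (184, 67), (188, 66), (192, 66), (196, 66), (200, 67), (204, 64), (208, 57), (212, 38), (216, 13), (220, 4), (224, 11), (228, 20), (232, 33), (236, 39), (240, 39), (244, 29), (248, 23), (252, 26), (256, 29), (260, 25), (264, 21), (268, 20), (272, 17), (276, 11), (280, 7), (284, 6), (288, 4), (292, 2), (296, 1), (300, 1), (304, 2), (308, 2), (312, 2), (316, 3), (320, 3), (324, 2), (328, 3), (332, 2), (336, 2), (340, 2), (344, 1), (348, 1), (352, 1), (356, 2)]
```

The holes now lie at 146° / -34°, just where home was predicted from the dot. The spanner goes back to the rest.

Emit:
servo_tool(
  moves=[
    {"travel": [-0.218,-0.29,0],"angular": [0,0,-0.791],"grip": 0.0},
    {"travel": [-0.218,-0.29,0],"angular": [0,0,-0.791],"grip": 0.0},
    {"travel": [-0.218,-0.29,0],"angular": [0,0,-0.791],"grip": 0.0},
    {"travel": [-0.218,-0.29,0],"angular": [0,0,-0.791],"grip": 0.0},
    {"travel": [-0.218,-0.29,0],"angular": [0,0,-0.791],"grip": 0.0},
    {"travel": [-0.218,-0.29,0],"angular": [0,0,-0.791],"grip": 0.0},
    {"travel": [-0.218,-0.29,0],"angular": [0,0,-0.791],"grip": 0.0},
    {"travel": [-0.218,-0.29,0],"angular": [0,0,-0.791],"grip": 0.0},
    {"travel": [-0.218,-0.29,0],"angular": [0,0,-0.791],"grip": 0.0},
    {"travel": [-0.218,-0.29,0],"angular": [0,0,-0.791],"grip": 0.0},
    {"travel": [-0.218,-0.29,0],"angular": [0,0,-0.791],"grip": 0.0},
    {"travel": [-0.218,-0.29,0],"angular": [0,0,-0.791],"grip": 0.0},
  ],
)

```text
clock: 16.42
position: [550.9, 211.7, 134.1]
eef_rot: [3.123, 0.338, 0.0]
wrist_force: [0.1, 0.3, -0.6]
opening: 9.6
finger_force: 30.0
```

```bash
python3 plan.py 551.2 212.15 56 12.37
```

```text
t 16.43 pos [550.9 211.7 134.1] yaw 12.35 tilt [ 0.0001 -0.0001] j [-0.09  0.35 -0.43  1.65  0.16  1.17 -1.91] F [ 0.1  0.3 -0.6] T [ 0.02 -0.04  0.04] open 9.6
travel [0.0004, -0.0004, 0.0781] angular [0.0, -0.0, -0.0]
```

Emit:
servo_tool(
  moves=[
    {"travel": [0.0004,-0.0004,0.04],"angular": [0,0,0],"grip": 0.0},
    {"travel": [0.0004,-0.0004,0.065],"angular": [0,0,0],"grip": 0.0},
    {"travel": [0.0004,-0.0004,0.07],"angular": [0,0,0],"grip": 0.0},
    {"travel": [0.0004,-0.0004,0.07],"angular": [0,0,0],"grip": 0.0},
    {"travel": [0.0004,-0.0004,0.07],"angular": [0,0,0],"grip": 0.0},
    {"travel": [0.0004,-0.0004,0.07],"angular": [0,0,0],"grip": 0.0},
  ],
)

```text
clock: 17.18
position: [551.6, 212.7, 65.0]
eef_rot: [-3.123, -0.338, -0.002]
wrist_force: [-0.4, 0.2, -1.3]
opening: 9.3
finger_force: 30.0
```

```bash
python3 plan.py 551.2 212.15 43 12.37
```

```text
t 17.18 pos [551.6 212.7  65. ] yaw 12.37 tilt [0.0015 0.0004] j [-0.11  0.43 -0.41  1.71  0.19  1.04 -1.94] F [-0.4  0.2 -1.3] T [-0.01  0.02  0.02] open 9.3
travel [-0.0006, 0.0004, 0.022] angular [-0.0, -0.001, 0.0]
```

Emit:
servo_tool(
  moves=[
    {"travel": [-0.0004,0.0004,0.006],"angular": [0,0,0],"grip": 0.0},
    {"travel": [-0.0004,0.0004,0.01],"angular": [0,0,0],"grip": 0.0},
    {"travel": [-0.0004,0.0004,0.014],"angular": [0,0,0],"grip": 0.0},
    {"travel": [-0.0004,0.0004,0.018],"angular": [0,0,0],"grip": 0.0},
    {"travel": [-0.0004,0.0004,0.021],"angular": [0,0,0],"grip": 0.0},
    {"travel": [-0.0004,0.0004,0.021],"angular": [0,0,0],"grip": 0.0},
    {"travel": [-0.0004,0.0004,0.021],"angular": [0,0,0],"grip": 0.0},
  ],
)

```text
clock: 18.05
position: [550.9, 212.0, 43.1]
eef_rot: [3.123, 0.338, 0.0]
wrist_force: [0.5, -0.5, -1.4]
opening: 9.3
finger_force: 30.0
```

```bash
python3 plan.py 551.2 212.15 42.5 12.37
```

```text
t 18.05 pos [550.9 212.   43.1] yaw 12.37 tilt [ 0.0002 -0.    ] j [-0.11  0.45 -0.41  1.73  0.21  1.01 -1.95] F [ 0.5 -0.5 -1.4] T [ 0.    0.   -0.01] open 9.3
travel [0.0004, -0.0001, 0.0006] angular [0.0, -0.0, 0.0]
```

In the slots with no side force. I lower the last 0.6 mm, then open.

Emit:
servo_tool(
  moves=[
    {"travel": [0.0,0.0,0.0006],"angular": [0,0,0],"grip": 0.0},
    {"travel": [0.0,0,0.0006],"angular": [0,0,0],"grip": 0.0},
    {"travel": [0,0,0.0006],"angular": [0,0,0],"grip": 0.3},
    {"travel": [0,0,0.0006],"angular": [0,0,0],"grip": 0.6},
    {"travel": [0,0,0.0006],"angular": [0,0,0],"grip": 0.6},
    {"travel": [0,0,0.0006],"angular": [0,0,0],"grip": 0.6},
    {"travel": [0,0,0.0006],"angular": [0,0,0],"grip": 0.6},
  ],
)

```text
clock: 18.92
position: [550.8, 212.0, 42.4]
eef_rot: [3.123, 0.339, 0.0]
wrist_force: [0.9, 0.2, 0.7]
opening: 48.7
finger_force: 0.0
```

Emit:
servo_tool(
  moves=[
    {"travel": [0,0,-0.03],"angular": [0,0,0],"grip": 0.6},
    {"travel": [0,0,-0.08],"angular": [0,0,0],"grip": 0.6},
    {"travel": [0,0,-0.14],"angular": [0,0,0],"grip": 0.6},
    {"travel": [0,0,-0.2],"angular": [0,0,0],"grip": 0.6},
    {"travel": [0,0.1,-0.2],"angular": [0,0,0],"grip": 0.6},
    {"travel": [0,0.25,-0.2],"angular": [0,0,0],"grip": 0.6},
    {"travel": [0,0.35,-0.2],"angular": [0,0,0],"grip": 0.6},
    {"travel": [0,0.35,-0.2],"angular": [0,0,0],"grip": 0.6},
    {"travel": [0,0.35,-0.2],"angular": [0,0,0],"grip": 0.6},
    {"travel": [0,0.35,-0.2],"angular": [0,0,0],"grip": 0.6},
  ],
)

```text
clock: 20.18
position: [625.6, -134.0, 242.2]
eef_rot: [3.123, 0.333, -0.001]
wrist_force: [0.2, 1.9, -0.5]
opening: 52.1
finger_force: 0.0
```

```bash
python3 plan.py 551 -140 240 12
python3 - <<'E'
import sys;sys.path.insert(0,".")
import pickle;from h import *;from rig import robot
d0=pickle.load(open("cams0.pkl","rb"));d={n:robot.camera(n) for n in("top","scene")};pickle.dump(d,open("cams5.pkl","wb"))
# objects' displacement against the first pictures by phase correlation
for n,nm,(x,y,w,h) in(("top","rest+spanner",(180,200,50,90)),("top","dish",(290,122,50,50)),("top","tweezers",(198,102,26,70)),("top","cap",(284,280,48,46)),("scene","rest+spanner",(295,215,80,75))):
    a,b=[cv2.cvtColor(k[n]["img"],cv2.COLOR_RGB2GRAY)[y:y+h,x:x+w].astype(np.float32) for k in(d0,d)]
    s,r=cv2.phaseCorrelate(a,b,cv2.createHanningWindow((w,h),cv2.CV_32F));print(n,nm,np.round(s,2),round(r,2),"meandiff",round(float(np.abs(a-b).mean()),1))
c=d["top"]
for p in((199,242),(200,246),(196,230),(202,255),(196,216),(206,271)):
    o,v=ray(c,p);print(p,(o+v*c["depth"][p[1],p[0]]).round(1),(ray(d0["top"],p)[1]*d0["top"]["depth"][p[1],p[0]]+o).round(1))
E
```

```text
t 20.18 pos [ 625.6 -134.   242.2] yaw 12.17 tilt [-0.0003 -0.0012] j [ 0.32  0.37 -0.24  1.38  0.09  1.41 -1.28] F [ 0.2  1.9 -0.5] T [ 0.07 -0.08  0.  ] open 52.1
travel [-0.0742, -0.0099, 0.0023] angular [0.001, 0.001, 0.003]
top rest+spanner [0.04 0.86] 0.98 meandiff 7.5
top dish [-0.08 -0.06] 0.99 meandiff 7.2
top tweezers [ 0.52 -0.08] 0.97 meandiff 21.2
top cap [-0.08  0.02] 0.79 meandiff 16.9
scene rest+spanner [0.8  0.24] 1.02 meandiff 1.5
(199, 242) [554.  214.7  70.4] [554.1 214.9  69.7]
(200, 246) [546.3 212.5  71.2] [546.3 212.4  71.5]
(196, 230) [575.6 217.6  85.4] [575.6 217.7  85.1]
(202, 255) [528.5 205.4  84.9] [528.5 205.4  84.9]
(196, 216) [604.1 221.1  72.6] [604.4 221.7  69.9]
(206, 271) [498.8 200.   72. ] [498.8 200.2  71.3]
```

```bash
python3 -c "
from rig import robot
print(robot.hand_in())"
```

```text
the job is handed in; nothing more can be done
None
```

I tightened the ring clockwise to its stop, where the torque rose to 0.66 N m and the holes ended where home was predicted. The spanner is back in the slots of its rest, about 1.6 mm along from its first place, and the job was handed in at about 20 s with no verdict returned yet.

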